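# Fit the guide plate to the sample cell and hold a probe through it

## Task

Lay the loose white guide plate squarely on top of the dark sample cell, edges flush with the cell's, and let go of it. Then lift the probe out of its dock by its black handle and lower it upright through the plate's guide hole, without its stem ever touching the plate or the cell, until the orange band on the stem is level with the plate's upper face. Finish still gripping the probe, holding it still and centred in the hole, touching nothing, and leave everything else on the table where it stands.

Things in the scene. Friction and masses are not known exactly. Their poses are not given: they have to be found in the camera images.
- cell_top (a point): Centre of the top face of the sample cell, a dark steel block fixed to the table: 56 mm along its x, 80 mm along its y, 50 mm high (top face at table height + 50 mm), with a foot flange 84 x 108 mm, 7 mm thick. A round bore 34 mm across opens in the middle of its top and is 42 mm deep; a copper sample disc, 2 mm thick, lies at its bottom. Its x and y axes run along the block's edges, z is up. It stands between the plate and the dock, its place and yaw vary.
- plate_center (a point): Centre (half-way up, in the middle of the hole) of the loose white guide plate: 56 mm along its x, 80 mm along its y, 16 mm thick, 0.12 kg, lying flat on the table; z up. A round guide hole 22 mm across goes straight through its middle. It can be gripped across its 56 mm width, along its x; its yaw starts between 0 and 0.7 rad. Laid on the cell its upper face is 66 mm above the table.
- dock_top (a point): Centre of the top face of the probe's dock, an upright aluminium block 40 x 40 mm and 88 mm high on a black foot 64 x 64 x 8 mm, fixed to the table, with a 14 mm hole 83 mm deep from its top in which the probe's stem hangs loosely. Plate and dock may stand on either side of the cell. The left one stands about 7 to 15 cm from the end of a tall black panel at the table's near left; a gripper turned to lie mainly fore and aft clears it.
- probe_handle (a point): Centre of the probe's black handle, an upright round bar 16 mm across and 44 mm long. The probe weighs about 60 g, hangs upright in the dock by a collar (22 mm across, 4 mm thick, directly under the handle, 22 to 26 mm below this point), and its handle stands above the dock's top. z points up along the probe, from tip to handle.
- probe_tip (a point): Lower end of the probe's steel stem, 104 mm below the handle's centre. The stem is 8 mm across and 78 mm long from the tip to the collar; an orange band 8 mm wide has its middle 32 mm above the tip.
- guide_plate: The guide plate as above; origin at the centre of its underside.
- cell: The sample cell as above; origin at the centre of its foot, on the table.
- dock: The dock as above; origin at the centre of its foot, on the table.
- probe: The probe as above; origin at its tip, z up along it.
- post_mount: Bystander, not to be disturbed: black post with a round lens holder on top, 136 mm tall. Origin at the centre of its underside.
- lens_box_a: Bystander, not to be disturbed: small flat white lens box beside the laser, 47 x 45 x 19 mm. Origin at the centre of its underside.
- tape_roll: Bystander, not to be disturbed: black roll of tape lying flat, 58 mm across, 19 mm high. Origin at the centre of its underside.
- wash_bottle: Bystander, not to be disturbed: white bottle with red cap, 60 mm across, 136 mm tall. Origin at the centre of its underside.
- caliper: Bystander, not to be disturbed: caliper lying flat, 210 mm long. Origin at the centre of its underside.
- swabs: Bystander, not to be disturbed: white tub of swabs, 77 mm across, 80 mm tall. Origin at the centre of its underside.
- fork_a: Bystander, not to be disturbed: black fork clamp lying flat, 75 x 34 x 15 mm. Origin at the centre of its underside.
- lens_box_b: Bystander, not to be disturbed: small flat white lens box at the far left, 47 x 45 x 19 mm. Origin at the centre of its underside.
Things that resemble listed ones, but are neither listed nor needed, are in the scene too. Of the things shaped like the guide_plate, the white one is meant.

How it is judged:
On the way, in this order (a step that is already met when the one before it is completed fails the run):
1. the guide plate lies flat and square on the cell, within 4 mm and 4.5 degrees, and has been let go (horizontal distance between plate_center and cell_top below 0.004 m and angle between the x axis of plate_center and the x axis of cell_top, either way round below 0.08 rad and z of plate_center in the frame of cell_top between 0.006 and 0.01 m and angle between plate_center's own z axis and vertical below 0.03 rad and contact force between the fingers and guide_plate below 0.05 N and linear speed of guide_plate below 0.02 m/s), for 0.2 s.
2. the probe has been lifted out of its dock, its tip above the dock's top, and hangs upright (height (world z) of probe_tip above 0.092 m and angle between probe_tip's own z axis and vertical below 0.2 rad and contact force between the fingers and probe above 0.5 N), for 0.1 s.
At the end, for the whole second after the job is handed in: Plate flat on the cell within 4 mm and 4.5 degrees of square; the gripper still holds the probe, at rest, within 4.5 degrees of upright, tip within 4 mm of the hole's centre and 22 to 42 mm below the plate's upper face; the probe touches neither plate, cell nor dock (horizontal distance between plate_center and cell_top below 0.004 m and angle between the x axis of plate_center and the x axis of cell_top, either way round below 0.08 rad and z of plate_center in the frame of cell_top between 0.006 and 0.01 m and angle between plate_center's own z axis and vertical below 0.03 rad and horizontal distance between probe_tip and plate_center below 0.004 m and angle between probe_tip's own z axis and vertical below 0.08 rad and z of probe_tip in the frame of plate_center between -0.034 and -0.014 m and linear speed of probe below 0.02 m/s and contact force between the fingers and probe above 0.5 N and contact force between probe and guide_plate below 0.05 N and contact force between probe and cell below 0.05 N and contact force between probe and dock below 0.05 N); the arm keeps its last pose, push and grip.
It fails at once if the probe touches the guide plate or the cell (contact force between probe and guide_plate above 0.2 N or contact force between probe and cell above 0.2 N).
It fails at once if a bystander is moved by more than 15 mm (distance of any of post_mount, lens_box_a, tape_roll, wash_bottle, caliper, swabs, fork_a, lens_box_b from where it was at the start of the episode above 0.015 m).
It also fails if it takes over 61 s, if anything falls off the work surface, if the arm or the gripper's body presses on something with over 40 N, if the wrist force passes 120 N, or if a joint passes its speed limit or range.

## Robot

A 6-joint arm with a two-finger parallel gripper is mounted at the origin on a cart in front of the work surface, level with it; the furniture and walls round the work are solid. World frame = base frame: x ahead of the robot, y to its left, z up, the work surface at z = 0. Lengths are in m, angles in rad, forces in N, time in s.
With the tool pointing down it reaches from about 0.3 to 0.775 m from the base axis. Payload 14.6 kg.
Tool frame: the origin (TCP) lies midway between the tips of the shut fingers; the grasp point (between the pads) lies 19 mm behind it (ctrl.grip_depth is the z of the grasp point in the tool frame, in m); z points along the fingers, y is the line along which they close (so a half turn about z gives the same grasp; the last joint's range is limited). The gripper opens to 94 mm and grips with 3 to 60 N. Pads are 16 mm wide; open, the fingers measure 119 mm over their backs; the gripper's body (75 mm by 177 mm) begins 78 mm behind the grasp point.
Start: joints at [1.07, 0.3, 1.521, -0, 1.321, -0.067], TCP at [0.231, 0.499, 0.205] pointing down, gripper open.
Joint ranges: [-3.03, 3.03], [-0.79, 2.21], [0.23, 2.52], [-1.04, 4.18], [0, 3.07], [-2.55, 2.55]. Speed limits (rad/s): [2.22, 2.22, 2.57, 3.14, 3.14, 3.14].

## Interface

Orientations are given as [roll, pitch, yaw] about the fixed x, y, z axes, in that order (R = Rz(yaw) Ry(pitch) Rx(roll)).
In Python, from station import ctrl gives the robot as it stands. The module is installed in compiled form; this text tells all that it offers.
- The arm moves only by the tool carry_out, never from a script. Its argument "commands" is a list of rows, each a list of 3 entries, a list of its own where there are three numbers: the closure, from 0 (fully open) to 1 (shut), then the shift along the tool's x, y, z in mm, then the turn, a rotation vector about the tool's x, y, z in rad. In form: [[gripper, [tx, ty, tz], [wx, wy, wz]], ...]. A call has 1 to 10 rows; each row shifts and turns the commanded pose from where the row before left it, along the tool's axes as they then stand; what a row does not reach is not made up. A row lasts 1/8 s, in which the tool goes at most 62.5 mm and 10.7 degrees, less where a joint would pass 70% of its speed; a pose out of reach is approached as far as the arm can. A call with a gripper value outside its range is refused whole. The fingers move at their own pace and stop on an object; "squeeze" is the grip in N (left out, the last holds). Time passes only in rows, so rows that do not move let the fingers close. It gives the time, the measured TCP pose, the force, the opening and the grip force at its end, in the units of the state.
- ctrl.get_obs(): the state, without advancing time (a new reading comes with each control period).
- ctrl.camera(name): name is "side" or "top"; returns a dict with "img" (480x640x3 uint8, blue, green, red), "camera_matrix" (3x3 intrinsics, pixels), "rvec" (rotation vector, rad) and "tvec" (3), from world to camera coordinates, as OpenCV has them. Camera axes: x right, y down, z forward; pixel columns grow to the right and rows downward; lengths in m; the calibration is good to about 2 mm. A picture is of the moment at which its call begins. There is no depth.
- ctrl.hand_in(): hands the job in; it is judged then, once.
Trained networks look in the newest picture that a camera, given by its name, has taken for a name from the list of things; names that differ only in an ending like _2 or _b are one class to them, and where a whole thing is asked for, a point or a joint stands for the part that bears it (a point fixed in the world has none). Each returns a list of dicts, best first, with "score" (0 to 1); they miss things now and then, are a little off and sometimes report something else, mostly with a low value. They report only what shows in the picture. A call takes as long as a camera call. They do not tell look-alikes from the thing itself.
- ctrl.outline_of(thing, camera): "region" (480x640 bool, what is visible of it).
- ctrl.place_of(thing, camera): "at" ([x, y, z] in m, in world coordinates, good to about 4 mm: a listed point, or the origin of a listed thing).
The state is a dict: "time_s": time; "qpos": joint angles; "joint_vel": joint speeds; "tau": joint torques, N m; "ee_pos": TCP position; "eef_rot": TCP orientation; "force": force on the tool from outside, world axes, zero at the start; "moment": the same for the moment, N m; "grip_width": finger opening in m; "grip_force": force on a finger pad.
Only numpy, scipy, OpenCV 4.12 (cv2) and the standard library are available. Lean on these libraries where they do the work, as an engineer would, in place of code of your own. Each camera call takes 0.05 s, during which the arm holds its last target. There are 200 camera calls.

## Working session

There is one attempt and no reset: what is moved stays moved. The work goes in short steps, Python scripts to look and compute and a tool call to move; the robot and the scene stay as the last step left them, time stands still between calls to the robot, and variables do not carry over. Pictures are saved under pics/ and viewed, at most 10 in all, crops included, and the job is handed in when it is done.

Besides the shell and the picture viewer there is one more tool, called after ">>>" as name([rows], argument=value, ...), one row to a line, values as JSON. carry_out: Moves the arm, as the interface text tells. Its arguments: {"type":"object","properties":{"commands":{"type":"array","items":{"type":"array"}},"squeeze":{"type":"number"}},"required":["commands"]}

```bash
mkdir -p pics; cat > h.py <<'E'
import numpy as np, cv2
from station import ctrl
def cam(n):
    c=ctrl.camera(n); R=cv2.Rodrigues(np.array(c["rvec"],float))[0]; return c["img"],np.array(c["camera_matrix"]),R,np.array(c["tvec"],float).ravel()
def back(px,z,K,R,t):
    px=np.atleast_2d(np.array(px,float)); d=(np.linalg.inv(K)@np.c_[px,np.ones(len(px))].T).T@R; o=-R.T@t
    return o+d*((z-o[2])/d[:,2])[:,None]
def proj(P,K,R,t):
    P=np.atleast_2d(P); q=(P@R.T+t)@K.T; return q[:,:2]/q[:,2:]
E
python3 - <<'E'
from h import *
o=ctrl.get_obs(); print({k:np.round(v,3).tolist() for k,v in o.items()}, ctrl.grip_depth)
for n in("top","side"):
    img,K,R,t=cam(n); cv2.imwrite(f"pics/{n}0.png",img); print(n,np.round(-R.T@t,3),K[0,0])
    for th in("cell_top","plate_center","dock_top","probe_handle","probe_tip","guide_plate","post_mount","wash_bottle","swabs","tape_roll","fork_a","caliper","lens_box_a"):
        print(th,[(round(float(d["score"]),2),np.round(d["at"],3).tolist(),np.round(proj(d["at"],K,R,t)[0]).tolist()) for d in ctrl.place_of(th,n)])
E
```

```text
{'time_s': 0.0, 'qpos': [1.07, 0.3, 1.522, 0.0, 1.321, -0.067], 'joint_vel': [0.0, 0.0, 0.001, -0.001, -0.0, 0.0], 'tau': [0.001, -53.182, -35.274, 0.071, 0.024, -0.0], 'ee_pos': [0.231, 0.499, 0.205], 'eef_rot': [-3.14, -0.0, 2.708], 'force': [-0.103, -0.058, 0.385], 'moment': [-0.024, -0.014, -0.022], 'grip_force': 0.0, 'grip_width': 0.094} -0.0188
top [0.307 0.074 1.402] 463.33697038754724
cell_top [(0.6, [0.531, -0.078, 0.047], [378.0, 267.0])]
plate_center [(0.95, [0.393, -0.196, 0.013], [419.0, 314.0]), (0.82, [0.464, -0.317, 0.007], [457.0, 289.0])]
dock_top [(0.96, [0.547, 0.332, 0.084], [238.0, 262.0])]
probe_handle [(0.54, [0.542, 0.33, 0.115], [236.0, 262.0])]
probe_tip [(0.55, [0.672, -0.285, 0.001], [441.0, 223.0])]
guide_plate [(0.93, [0.461, -0.317, -0.0], [457.0, 291.0]), (0.8, [0.394, -0.198, 0.003], [419.0, 314.0])]
post_mount [(0.64, [0.673, 0.065, 0.002], [329.0, 225.0])]
wash_bottle [(0.83, [0.767, -0.234, -0.001], [423.0, 195.0]), (0.7, [0.668, 0.064, -0.001], [329.0, 227.0])]
swabs [(0.92, [0.777, 0.117, -0.002], [312.0, 194.0])]
tape_roll [(0.7, [0.646, -0.091
[... 594 characters left out ...]
.335, 0.111], [335.0, 326.0])]
probe_tip []
guide_plate [(0.94, [0.466, -0.317, -0.0], [339.0, 178.0]), (0.62, [0.531, -0.072, 0.001], [324.0, 232.0]), (0.58, [0.396, -0.196, 0.003], [369.0, 200.0]), (0.36, [0.645, -0.094, 0.004], [279.0, 228.0])]
post_mount [(0.93, [0.669, 0.066, -0.003], [271.0, 273.0])]
wash_bottle [(0.74, [0.765, -0.232, -0.003], [236.0, 200.0])]
swabs [(0.81, [0.775, 0.12, 0.002], [224.0, 291.0])]
tape_roll [(0.88, [0.648, -0.096, 0.004], [278.0, 227.0])]
fork_a [(0.75, [0.708, 0.385, 0.004], [250.0, 388.0])]
caliper [(0.93, [0.675, -0.285, -0.003], [268.0, 188.0])]
lens_box_a [(0.84, [0.678, 0.458, 0.001], [266.0, 423.0]), (0.46, [0.712, -0.135, -0.0], [254.0, 220.0])]
```

View pics/top0.png

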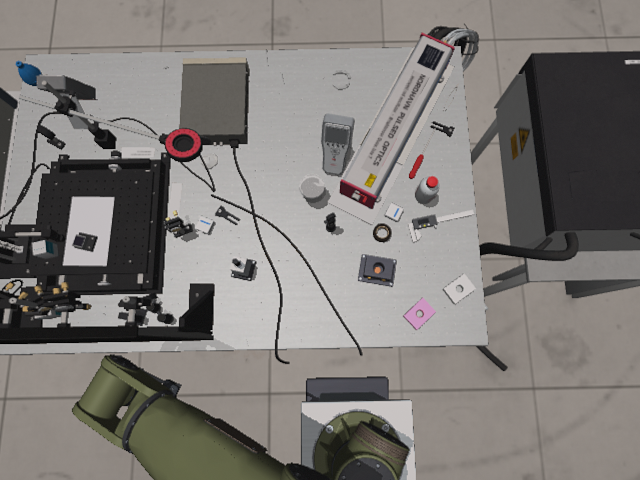

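View pics/side0.png

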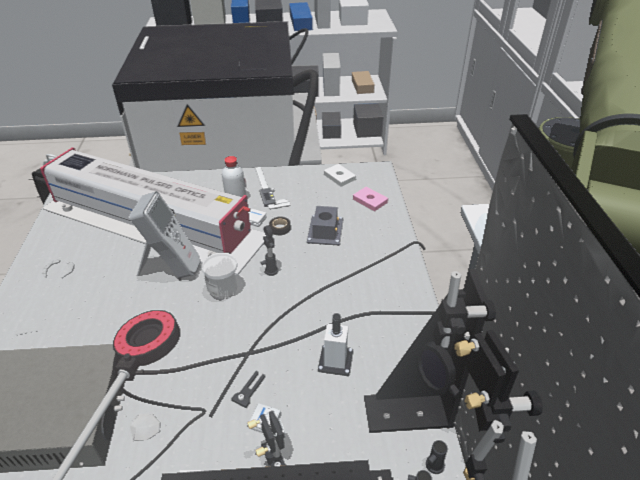

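The white plate is at top px (459,290) and side px (339,176). The pink look-alike is at top (419,314) and side (369,199). White lens boxes at top (397,212) and (205,225) could also be confused with it. I choose the plate at (459,290). The cell is at top (378,268) and the dock with the probe is at (242,268). Next I fit the poses by silhouette.

```bash
cat >> h.py <<'E'
from scipy.optimize import minimize
def box(lx,ly,z0,z1): return np.array([[a*lx/2,b*ly/2,z] for a in(-1,1) for b in(-1,1) for z in(z0,z1)])
MODEL={"guide_plate":[box(.056,.08,0,.016)],"cell":[box(.056,.08,0,.05),box(.084,.108,0,.007)],"dock":[box(.04,.04,0,.088),box(.064,.064,0,.008)]}
S=8
def render(model,p,z,K,R,t,roi):
    x0,y0,w,h=roi; m=np.zeros((h*4,w*4),np.uint8); c,s=np.cos(p[2]),np.sin(p[2])
    for b in model:
        P=np.c_[b[:,:2]@np.array([[c,s],[-s,c]])+p[:2],b[:,2]+z]
        q=(proj(P,K,R,t)-[x0-.5,y0-.5])*4-.5
        cv2.fillConvexPoly(m,cv2.convexHull(np.round(q*16).astype(np.int32)),255,cv2.LINE_AA,4)
    return cv2.resize(m,(w,h),interpolation=cv2.INTER_AREA)/255.
def fit(thing,n,near,yaws,z=0,view=None):
    img,K,R,t=view or cam(n); best=None
    c=proj([*near,z+.02],K,R,t)[0]
    ds=[d["region"] for d in ctrl.outline_of(thing,n)]
    ds=[r for r in ds if r.any() and np.hypot(*(np.argwhere(r).mean(0)[::-1]-c))<18]
    if not ds: return None
    r=ds[0]; roi=(int(c[0])-50,int(c[1])-50,100,100); T=r[roi[1]:roi[1]+100,roi[0]:roi[0]+100].astype(float)
    f=lambda p:np.abs(render(MODEL[thing],[p[0]/100,p[1]/100,p[2]],z,K,R,t,roi)-T).sum()/T.sum()
    for y in yaws:
        o=minimize(f,[near[0]*100,near[1]*100,y],method="Nelder-Mead",options=dict(initial_simplex=np.array([near[0]*100,near[1]*100,y])+np.array([[0,0,0],[1,0,0],[0,1,0],[0,0,.25]])))
        if best is None or o.fun<best[3]: best=[o.x[0]/100,o.x[1]/100,o.x[2],o.fun]
    return np.round(best,4)
E
python3 - <<'E'
from h import *
for n in("top","side"):
    v=cam(n)
    print(n,"plate",fit("guide_plate",n,[.464,-.317],[0.,.25,.5,.75],0,v),"cell",fit("cell",n,[.531,-.075],[-.5,-.25,0,.25,.5],0,v),"dock",fit("dock",n,[.547,.333],[-.5,-.2,.1,.4],0,v))
    img,K,R,t=v
    crops=[cv2.resize(img[int(q[1])-25:int(q[1])+25,int(q[0])-25:int(q[0])+25],(390,390),interpolation=cv2.INTER_CUBIC) for q in proj([[.464,-.317,.01],[.531,-.075,.04]],K,R,t)]
    cv2.imwrite(f"pics/c_{n}.png",np.hstack(crops))
a=cv2.imread("pics/c_top.png");b=cv2.imread("pics/c_side.png");cv2.imwrite("pics/c.png",cv2.resize(np.vstack([a,b]),(600,600)))
E
```

```text
top plate [ 0.4674 -0.3218  0.5853  0.1161] cell [ 0.5302 -0.078  -0.1768  0.0753] dock [ 0.5428  0.3298 -0.2061  0.3474]
side plate [ 0.4652 -0.322   0.5675  0.0718] cell [ 0.5268 -0.0784 -0.163   0.0788] dock [ 0.5394  0.329  -0.2152  0.2189]
```

View pics/c.png

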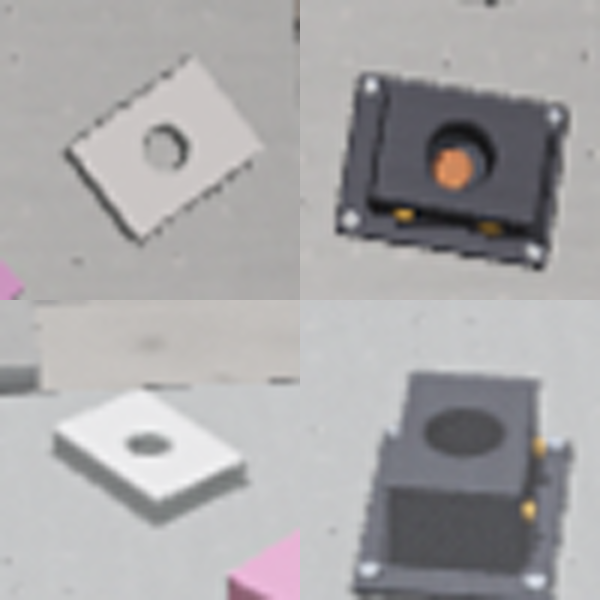

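The left crops show the white plate, with its hole at about top px (459,290) and the pink corner beside it. The right crops show the dark cell, with the copper disc in its bore. I'll refine with an edge-based fit.

```bash
cat >> h.py <<'E'
def rect(lx,ly,z,n=40):
    s=np.linspace(-.5,.5,n); return np.vstack([np.c_[s*lx,0*s+k*ly/2,0*s+z] for k in(-1,1)]+[np.c_[0*s+k*lx/2,s*ly,0*s+z] for k in(-1,1)])
def circ(r,z,n=60):
    a=np.linspace(0,2*np.pi,n,endpoint=False); return np.c_[r*np.cos(a),r*np.sin(a),0*a+z]
EDGE={"plate":[rect(.056,.08,.016),circ(.011,.016)],"cell":[rect(.056,.08,.05),circ(.017,.05)],"dock":[rect(.04,.04,.088),rect(.064,.064,0)]}
def efit(thing,p0,z,view,fixyaw=None):
    img,K,R,t=view; lab=cv2.cvtColor(img,cv2.COLOR_BGR2LAB).astype(np.float32)
    G=sum(np.hypot(cv2.Sobel(lab[...,i],-1,1,0),cv2.Sobel(lab[...,i],-1,0,1)) for i in range(3)); G=np.minimum(cv2.GaussianBlur(G,(0,0),.7),250)
    M=np.vstack(EDGE[thing])
    def f(p):
        c,s=np.cos(p[2]),np.sin(p[2]); P=np.c_[M[:,:2]@np.array([[c,s],[-s,c]])+np.array(p[:2])/100,M[:,2]+z]
        q=proj(P,K,R,t).astype(np.float32); return -cv2.remap(G,q[:,:1],q[:,1:],cv2.INTER_CUBIC).mean()
    best=None
    for dx in(-.5,0,.5):
      for dy in(-.5,0,.5):
        o=minimize(f,[p0[0]*100+dx,p0[1]*100+dy,p0[2]],method="Nelder-Mead",options=dict(initial_simplex=np.array([p0[0]*100+dx,p0[1]*100+dy,p0[2]])+np.array([[0,0,0],[.4,0,0],[0,.4,0],[0,0,.1]])))
        if best is None or o.fun<best[3]: best=[o.x[0]/100,o.x[1]/100,o.x[2],o.fun]
    return np.round(best,4)
E
python3 - <<'E'
from h import *
for n in("top","side"):
    v=cam(n)
    for th,p in(("plate",[.465,-.32,.575]),("cell",[.530,-.077,-.17]),("dock",[.543,.331,-.2])):
        e=efit(th,p,0,v); print(n,th,e)
E
```

```text
top plate [   0.467    -0.3212    0.5935 -166.852 ]
top cell [ 5.306000e-01 -7.830000e-02 -1.798000e-01 -1.731339e+02]
top dock [ 5.395000e-01  3.297000e-01 -1.503000e-01 -2.099978e+02]
side plate [   0.4662   -0.3198    0.5491 -202.5772]
side cell [ 5.279000e-01 -7.630000e-02 -2.070000e-01 -1.851484e+02]
side dock [   0.541     0.331    -0.2224 -197.5644]
```

>>> carry_out([
  [0,[-21,-45,-6],[0,0,0]],
  [0,[-21,-45,-6],[0,0,0]],
  [0,[-21,-45,-6],[0,0,0]],
  [0,[-21,-45,-6],[0,0,0]],
  [0,[-21,-45,-6],[0,0,0]],
])

```text
time_s: 2.52
ee_pos: [0.2316, 0.2493, 0.2357]
eef_rot: [3.141, 0.0, 2.708]
force: [1.3, 0.6, 0.7]
grip_width: 0.0941
grip_force: 0.0
```

```bash
cat > plan.py <<'E'
import sys
from h import *
from scipy.spatial.transform import Rotation as Ro
# usage: x y z yaw n : equal rows in the world from the measured pose, printed in tool axes (mm, rad)
def plan(x,y,z,yaw,n):
    o=ctrl.get_obs(); R=Ro.from_euler("xyz",o["eef_rot"]); G=Ro.from_euler("xyz",[np.pi,0,yaw])
    step=(np.array([x,y,z])-o["ee_pos"])/n*1000; w=(R.inv()*G).as_rotvec(); print("t",round(o["time_s"],2),"at",np.round(o["ee_pos"],4),np.round(o["eef_rot"],3),"F",np.round(o["force"],1),"w",round(float(o["grip_width"]),4),round(float(o["grip_force"]),1))
    for i in range(n):
        Q=R*Ro.from_rotvec(w*i/n); print(np.round(Q.inv().apply(step),1).tolist(),np.round(w/n,3).tolist())
if __name__=="__main__":
    a=[float(v) for v in sys.argv[1:]]; plan(*a[:4],int(a[4]))
E
python3 plan.py .4666 -.3205 .12 2.15 13
```

```text
t 2.52 at [0.2316 0.2493 0.2357] [3.141 0.    2.708] F [1.3 0.6 0.7] w 0.0941 0.0
[-34.8, -32.2, 8.9] [0.0, 0.0, 0.043]
[-36.2, -30.7, 8.9] [0.0, 0.0, 0.043]
[-37.4, -29.1, 8.9] [0.0, 0.0, 0.043]
[-38.7, -27.5, 8.9] [0.0, 0.0, 0.043]
[-39.8, -25.8, 8.9] [0.0, 0.0, 0.043]
[-40.9, -24.0, 8.9] [0.0, 0.0, 0.043]
[-41.9, -22.3, 8.9] [0.0, 0.0, 0.043]
[-42.8, -20.4, 8.9] [0.0, 0.0, 0.043]
[-43.6, -18.6, 8.9] [0.0, 0.0, 0.043]
[-44.4, -16.7, 8.9] [0.0, 0.0, 0.043]
[-45.1, -14.8, 8.9] [0.0, 0.0, 0.043]
[-45.6, -12.8, 8.9] [0.0, 0.0, 0.043]
[-46.2, -10.9, 8.9] [0.0, 0.0, 0.043]
```

>>> carry_out([
  [0,[-35,-32,0],[0,0,0.043]],
  [0,[-36,-31,0],[0,0,0.043]],
  [0,[-37.5,-29,0],[0,0,0.043]],
  [0,[-38.5,-27.5,9],[0,0,0.043]],
  [0,[-40,-26,9],[0,0,0.043]],
  [0,[-41,-24,9],[0,0,0.043]],
  [0,[-42,-22,9],[0,0,0.043]],
  [0,[-43,-20.5,9],[0,0,0.043]],
  [0,[-43.5,-18.5,9],[0,0,0.043]],
  [0,[-44.5,-17,9],[0,0,0.043]],
])

```text
time_s: 3.78
ee_pos: [0.413, -0.19, 0.1722]
eef_rot: [3.141, 0.0, 2.276]
force: [0.6, 1.6, -0.1]
grip_width: 0.0942
grip_force: 0.0
```

```bash
python3 plan.py .4666 -.3205 .06 2.15 5
```

```text
t 3.77 at [ 0.413  -0.19    0.1722] [3.141 0.    2.276] F [ 0.6  1.6 -0.1] w 0.0942 0.0
[-26.8, -8.8, 22.5] [0.0, 0.0, 0.025]
[-27.0, -8.1, 22.5] [0.0, 0.0, 0.025]
[-27.2, -7.4, 22.5] [0.0, 0.0, 0.025]
[-27.4, -6.7, 22.4] [0.0, 0.0, 0.025]
[-27.6, -6.0, 22.4] [0.0, 0.0, 0.025]
```

>>> carry_out([
  [0,[-27,-9,22.5],[0,0,0.025]],
  [0,[-27,-8,22.5],[0,0,0.025]],
  [0,[-27,-7.5,22.5],[0,0,0.025]],
  [0,[-27.5,-6.5,22.5],[0,0,0.025]],
  [0,[-27.5,-6,22.5],[0,0,0.025]],
  [0,[0,0,0],[0,0,0]],
  [0,[0,0,0],[0,0,0]],
])

```text
time_s: 4.65
ee_pos: [0.4664, -0.3184, 0.0604]
eef_rot: [3.141, 0.0, 2.153]
force: [-0.9, -0.2, 0.5]
grip_width: 0.0937
grip_force: 0.0
```

```bash
python3 plan.py .4666 -.3205 .0035 2.15 3; python3 - <<'E'
from h import *
v=cam("side"); print(efit("plate",[.466,-.32,.56],0,v)); i=v[0]; q=proj([.4666,-.32,.03],*v[1:])[0].astype(int)
cv2.imwrite("pics/g1.png",cv2.resize(i[q[1]-50:q[1]+50,q[0]-60:q[0]+60],(720,600),interpolation=cv2.INTER_CUBIC))
E
```

```text
t 4.65 at [ 0.4664 -0.3184  0.0604] [3.141 0.    2.153] F [-0.9 -0.2  0.5] w 0.0937 0.0
[-0.6, -0.3, 19.0] [0.0, 0.0, 0.001]
[-0.6, -0.3, 19.0] [0.0, 0.0, 0.001]
[-0.6, -0.3, 19.0] [0.0, 0.0, 0.001]
[   0.4656   -0.3196    0.5943 -191.5754]
```

View pics/g1.png

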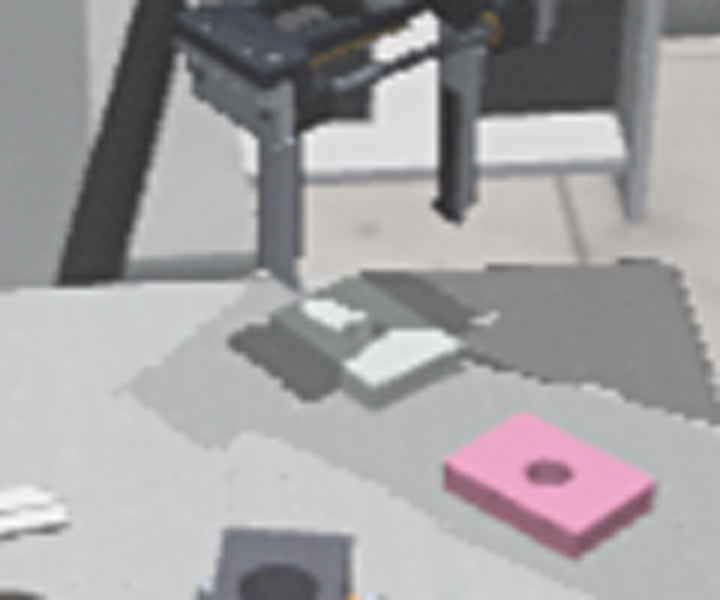

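The gripper straddles the white plate (crop px 370,345), with the pink one clear to its right. I descend and grip.

>>> carry_out([
  [0,[-1,-0.5,19],[0,0,0]],
  [0,[-1,-0.5,19],[0,0,0]],
  [0,[0,0,12],[0,0,0]],
  [0,[0,0,6],[0,0,0]],
  [0,[0,0,0],[0,0,0]],
  [1,[0,0,0],[0,0,0]],
  [1,[0,0,0],[0,0,0]],
  [1,[0,0,0],[0,0,0]],
  [1,[0,0,0],[0,0,0]],
  [1,[0,0,0],[0,0,0]],
], squeeze=20)

```text
time_s: 5.95
ee_pos: [0.4668, -0.3209, 0.0041]
eef_rot: [3.141, 0.0, 2.153]
force: [-0.0, 0.4, 1.5]
grip_width: 0.0555
grip_force: 20.0
```

```bash
python3 - <<'E'
from h import *
o=ctrl.get_obs();print(o["grip_width"],o["grip_force"],o["ee_pos"])
E
```

```text
0.05552423314556288 19.999187886714935 [ 0.4667731  -0.32094179  0.00409782]
```

>>> carry_out([
  [1,[0,0,-20],[0,0,0]],
  [1,[0,0,-40],[0,0,0]],
  [1,[0,0,-40],[0,0,0]],
  [1,[0,0,0],[0,0,0]],
])

```text
time_s: 6.45
ee_pos: [0.4677, -0.3217, 0.1067]
eef_rot: [3.14, 0.005, 2.153]
force: [-0.6, -0.2, -1.9]
grip_width: 0.0557
grip_force: 20.0
```

```bash
python3 plan.py .5292 -.0773 .1 1.386 8
```

```text
t 6.45 at [ 0.4677 -0.3217  0.1067] [3.14  0.005 2.153] F [-0.6 -0.2 -1.9] w 0.0557 20.0
[21.3, 23.2, 0.8] [0.0, 0.0, 0.096]
[23.4, 21.1, 0.8] [0.0, 0.0, 0.096]
[25.3, 18.7, 0.8] [0.0, 0.0, 0.096]
[27.0, 16.2, 0.8] [0.0, 0.0, 0.096]
[28.4, 13.6, 0.8] [0.0, 0.0, 0.096]
[29.6, 10.8, 0.8] [0.0, 0.0, 0.096]
[30.5, 7.9, 0.8] [0.0, 0.0, 0.096]
[31.1, 4.9, 0.8] [0.0, 0.0, 0.096]
```

>>> carry_out([
  [1,[21.5,23,0],[0,0,0.096]],
  [1,[23.5,21,0],[0,0,0.096]],
  [1,[25.5,18.5,0],[0,0,0.096]],
  [1,[27,16,0],[0,0,0.096]],
  [1,[28.5,13.5,2],[0,0,0.096]],
  [1,[29.5,11,2],[0,0,0.096]],
  [1,[30.5,8,2],[0,0,0.096]],
  [1,[31,5,2],[0,0,0.096]],
  [1,[0,0,0],[0,0,0]],
  [1,[0,0,0],[0,0,0]],
])

```text
time_s: 7.7
ee_pos: [0.5272, -0.0769, 0.0951]
eef_rot: [-3.14, 0.0, 1.386]
force: [1.1, -0.6, -1.5]
grip_width: 0.0562
grip_force: 20.0
```

```bash
python3 plan.py .5292 -.0773 .06 1.386 2; python3 - <<'E'
from h import *
o=ctrl.get_obs(); e=o["ee_pos"]
for n in("side","top"):
    v=cam(n); i=v[0]
    for th,p,z in(("plate",[e[0],e[1],-.185],e[2]-.0041),("cell",[.529,-.077,-.185],0)): print(n,th,efit(th,p,z,v))
    q=proj([.529,-.077,.06],*v[1:])[0].astype(int)
    cv2.imwrite(f"pics/h_{n}.png",cv2.resize(i[q[1]-40:q[1]+40,q[0]-40:q[0]+40],(400,400),interpolation=cv2.INTER_CUBIC))
cv2.imwrite("pics/h.png",np.hstack([cv2.imread("pics/h_side.png"),cv2.imread("pics/h_top.png")]))
E
```

```text
t 7.7 at [ 0.5272 -0.0769  0.0951] [-3.14   0.     1.386] F [ 1.1 -0.6 -1.5] w 0.0562 20.0
[-0.0, 1.0, 17.6] [-0.001, 0.0, 0.0]
[-0.0, 1.0, 17.6] [-0.001, 0.0, 0.0]
side plate [ 5.276000e-01 -7.600000e-02 -1.141000e-01 -1.987485e+02]
side cell [ 5.25800e-01 -7.46000e-02 -8.48000e-02 -1.36367e+02]
top plate [ 5.347000e-01 -7.520000e-02  4.370000e-02 -1.414059e+02]
top cell [ 5.364000e-01 -8.230000e-02 -3.197000e-01 -1.308775e+02]
```

View pics/h.png

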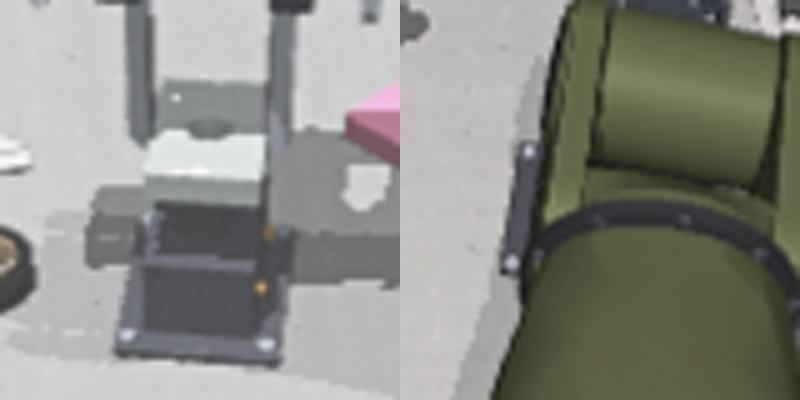

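The left view (side) shows the plate held at about (205,165) over the cell at (205,260). The top view is blocked by the arm. I lower onto the cell.

>>> carry_out([
  [1,[0,1,15],[0,0,0]],
  [1,[0,1,14],[0,0,0]],
  [1,[0,0,8],[0,0,0]],
  [1,[0,0,2],[0,0,0]],
  [1,[0,0,1],[0,0,0]],
  [1,[0,0,0],[0,0,0]],
])

```text
time_s: 8.55
ee_pos: [0.5298, -0.077, 0.0562]
eef_rot: [3.141, 0.0, 1.385]
force: [-0.0, -0.0, -1.9]
grip_width: 0.0556
grip_force: 20.0
```

```bash
python3 plan.py .5292 -.0773 .054 1.386 1
```

```text
t 8.55 at [ 0.5298 -0.077   0.0562] [3.141 0.    1.385] F [-0.  -0.  -1.9] w 0.0556 20.0
[-0.4, -0.6, 2.2] [0.001, 0.0, -0.001]
```

>>> carry_out([
  [1,[0,-0.5,1.5],[0,0,0]],
  [1,[0,0,0.5],[0,0,0]],
  [1,[0,0,0],[0,0,0]],
  [0.3,[0,0,0],[0,0,0]],
  [0.3,[0,0,0],[0,0,0]],
  [0.1,[0,0,0],[0,0,0]],
  [0.1,[0,0,-30],[0,0,0]],
  [0.1,[0,0,-60],[0,0,0]],
  [0,[0,0,-60],[0,0,0]],
])

```text
time_s: 9.68
ee_pos: [0.5289, -0.0768, 0.2057]
eef_rot: [-3.141, -0.0, 1.385]
force: [0.7, 0.1, 0.3]
grip_width: 0.0912
grip_force: 0.0
```

```bash
python3 - <<'E'
from h import *
o=ctrl.get_obs(); print(o["ee_pos"],o["eef_rot"])
v=cam("side"); i=v[0]
print(efit("plate",[.529,-.077,-.185],.05,v),fit("guide_plate","side",[.529,-.077],[-.185],.05,v), fit("cell","side",[.529,-.077],[-.185],0,v))
q=proj([.529,-.077,.06],*v[1:])[0].astype(int)
cv2.imwrite("pics/p1.png",cv2.resize(i[q[1]-30:q[1]+40,q[0]-40:q[0]+40],(640,560),interpolation=cv2.INTER_CUBIC))
E
```

```text
[ 0.52887687 -0.07681039  0.20566054] [-3.14114309e+00 -3.38884685e-05  1.38475744e+00]
[ 5.292000e-01 -7.490000e-02 -1.858000e-01 -2.279539e+02] [ 0.5282 -0.0782 -0.1297  0.1213] [ 0.5278 -0.0773 -0.1704  0.7395]
```

View pics/p1.png

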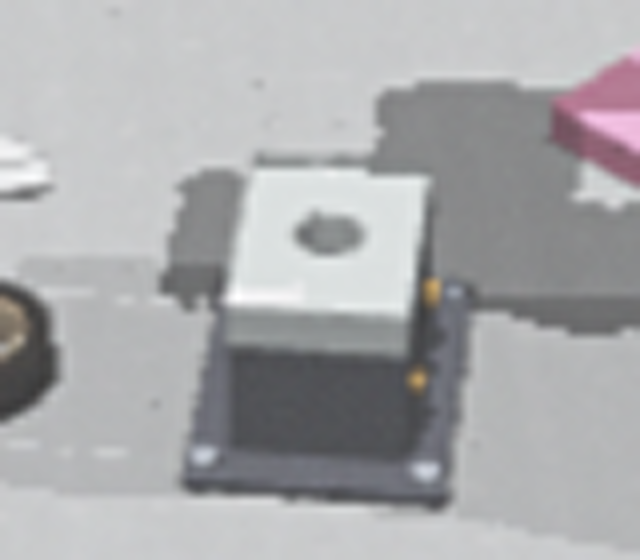

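The plate sits flush on the cell: its front-face edges at px 225/412 match the block's at 230/415. I move on towards the dock and check with both cameras.

```bash
python3 plan.py .535 .20 .21 1.4 6
```

```text
t 9.82 at [ 0.5303 -0.0771  0.2068] [3.136 0.    1.385] F [-0.4  0.2 -0.6] w 0.0938 0.0
[45.5, -7.8, -0.6] [0.001, 0.0, -0.003]
[45.6, -7.6, -0.6] [0.001, 0.0, -0.003]
[45.6, -7.5, -0.6] [0.001, 0.0, -0.003]
[45.6, -7.4, -0.6] [0.001, 0.0, -0.003]
[45.6, -7.3, -0.6] [0.001, 0.0, -0.003]
[45.6, -7.2, -0.5] [0.001, 0.0, -0.003]
```

>>> carry_out([
  [0,[45.5,-7.5,0],[0,0,0]],
  [0,[45.5,-7.5,0],[0,0,0]],
  [0,[45.5,-7.5,0],[0,0,0]],
  [0,[45.5,-7.5,0],[0,0,0]],
  [0,[45.5,-7.5,0],[0,0,0]],
  [0,[45.5,-7.5,0],[0,0,0]],
  [0,[0,0,0],[0,0,0]],
])

```text
time_s: 10.7
ee_pos: [0.5346, 0.202, 0.202]
eef_rot: [-3.139, 0.001, 1.388]
force: [-1.1, -1.5, -0.1]
grip_width: 0.0941
grip_force: 0.0
```

```bash
cat >> h.py <<'E'
EDGE["holeplate"]=EDGE["plate"]
EDGE["flange"]=[rect(.084,.108,.007)]
EDGE["handle"]=[np.array([[0,0,0]])]
E
python3 - <<'E'
from h import *
o=ctrl.get_obs(); print(o["ee_pos"],o["eef_rot"])
for n in("top","side"):
    v=cam(n)
    print(n,"plate",efit("plate",[.529,-.077,-.185],.05,v),"flange",efit("flange",[.529,-.077,-.185],0,v),"dock",efit("dock",[.541,.331,-.2],0,v))
    K,R,t=v[1:]
    for th in("probe_handle","dock_top"): print(th,[(round(float(d["score"]),2),np.round(d["at"],3).tolist()) for d in ctrl.place_of(th,n)])
    q=proj([.541,.33,.11],K,R,t)[0].astype(int); print(q)
    cv2.imwrite(f"pics/d_{n}.png",cv2.resize(v[0][q[1]-25:q[1]+25,q[0]-25:q[0]+25],(400,400),interpolation=cv2.INTER_CUBIC))
cv2.imwrite("pics/d.png",np.hstack([cv2.imread("pics/d_top.png"),cv2.imread("pics/d_side.png")]))
E
```

```text
[0.53459595 0.20202625 0.20195848] [-3.13917412e+00  1.01812072e-03  1.38811170e+00]
top plate [ 5.285000e-01 -7.710000e-02 -1.955000e-01 -2.355119e+02] flange [ 5.272000e-01 -7.730000e-02 -1.928000e-01 -2.349337e+02] dock [   0.5391    0.3298   -0.1962 -185.4779]
probe_handle [(0.65, [0.543, 0.334, 0.116])]
dock_top [(0.58, [0.545, 0.331, 0.085])]
[236 262]
side plate [ 5.291000e-01 -7.530000e-02 -1.530000e-01 -2.332444e+02] flange [ 5.290000e-01 -6.960000e-02 -1.720000e-01 -1.965927e+02] dock [   0.5411    0.3311   -0.2202 -197.8913]
probe_handle [(0.78, [0.538, 0.332, 0.113])]
dock_top [(0.86, [0.544, 0.336, 0.081])]
[335 324]
```

View pics/d.png

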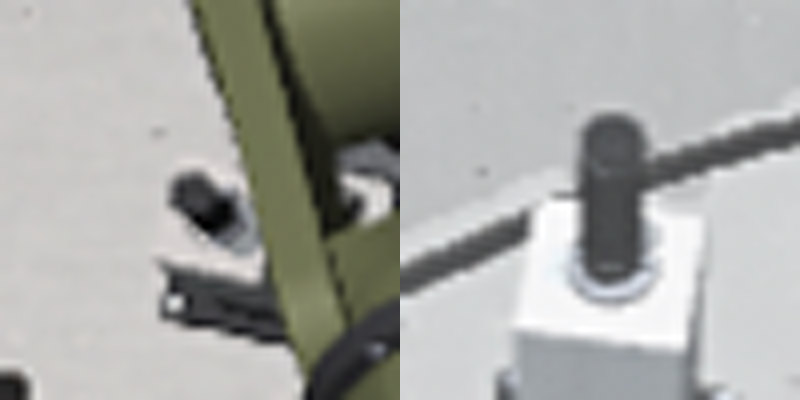

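```bash
python3 - <<'E'
from h import *
v=cam("top"); print(back([234.5,260.75],.136,*v[1:]), proj([.540,.331,.136],*v[1:]))
v=cam("side"); print(back([336.6,316],.136,*v[1:]),back([336.2,332.5],.094,*v[1:]), proj([[.540,.331,.136],[.540,.331,.094]],*v[1:]))
E
python3 plan.py .5395 .331 .16 1.4 3
```

```text
[[0.54190105 0.33055456 0.136     ]] [[234.32323926 261.42775033]]
[[0.54023389 0.33232721 0.136     ]] [[0.54067104 0.3360933  0.094     ]] [[336.65616238 315.44212178]
 [336.29103813 330.35985913]]
t 11.1 at [0.5356 0.199  0.204 ] [ 3.142 -0.     1.384] F [ 0.5 -0.3  0.1] w 0.0939 0.0
[43.5, -6.9, 14.7] [0.0, -0.0, -0.005]
[43.5, -6.7, 14.7] [0.0, -0.0, -0.005]
[43.5, -6.4, 14.7] [0.0, -0.0, -0.005]
```

>>> carry_out([
  [0,[43.5,-6,9],[0,0,0]],
  [0,[43.5,-6,9],[0,0,0]],
  [0,[43.5,-6,9],[0,0,0]],
  [0,[0,0,0],[0,0,0]],
])

```text
time_s: 11.6
ee_pos: [0.5413, 0.3331, 0.1757]
eef_rot: [-3.14, 0.001, 1.387]
force: [-0.1, -0.5, -0.7]
grip_width: 0.0939
grip_force: 0.0
```

```bash
python3 plan.py .5405 .3315 .098 1.385 4
```

```text
t 11.6 at [0.5413 0.3331 0.1757] [-3.140e+00  1.000e-03  1.387e+00] F [-0.1 -0.5 -0.7] w 0.0939 0.0
[-0.4, -0.1, 19.4] [-0.0, 0.0, 0.001]
[-0.4, -0.1, 19.4] [-0.0, 0.0, 0.001]
[-0.4, -0.1, 19.4] [-0.0, 0.0, 0.001]
[-0.4, -0.1, 19.4] [-0.0, 0.0, 0.001]
```

>>> carry_out([
  [0,[-0.5,0,20],[0,0,0]],
  [0,[-0.5,0,20],[0,0,0]],
  [0,[-0.5,0,20],[0,0,0]],
  [0,[0,0,17],[0,0,0]],
  [0,[0,0,0],[0,0,0]],
  [0,[0,0,0],[0,0,0]],
])

```text
time_s: 12.35
ee_pos: [0.5421, 0.3298, 0.1009]
eef_rot: [3.141, -0.001, 1.385]
force: [0.2, -0.2, 0.1]
grip_width: 0.094
grip_force: 0.0
```

```bash
python3 plan.py .5405 .3315 .098 1.385 1
```

```text
t 12.35 at [0.5421 0.3298 0.1009] [ 3.141e+00 -1.000e-03  1.385e+00] F [ 0.2 -0.2  0.1] w 0.094 0.0
[1.4, -1.8, 2.9] [0.001, -0.001, -0.0]
```

>>> carry_out([
  [0,[1,-1,2],[0,0,0]],
  [1,[0,0,0],[0,0,0]],
  [1,[0,0,0],[0,0,0]],
  [1,[0,0,0],[0,0,0]],
  [1,[0,0,0],[0,0,0]],
  [1,[0,0,0],[0,0,0]],
  [1,[0,0,0],[0,0,0]],
  [1,[0,0,0],[0,0,0]],
  [1,[0,0,0],[0,0,0]],
  [1,[0,0,0],[0,0,0]],
], squeeze=25)

```text
time_s: 13.6
ee_pos: [0.5408, 0.331, 0.0979]
eef_rot: [-3.142, 0.0, 1.385]
force: [-0.5, -0.2, 0.9]
grip_width: 0.0156
grip_force: 25.0
```

>>> carry_out([
  [1,[0,0,-5],[0,0,0]],
  [1,[0,0,-15],[0,0,0]],
  [1,[0,0,-20],[0,0,0]],
  [1,[0,0,-25],[0,0,0]],
  [1,[0,0,-25],[0,0,0]],
  [1,[0,0,-25],[0,0,0]],
  [1,[0,0,-5],[0,0,0]],
  [1,[0,0,0],[0,0,0]],
])

```text
time_s: 14.6
ee_pos: [0.5407, 0.331, 0.2179]
eef_rot: [3.142, -0.0, 1.385]
force: [0.1, -0.2, -0.0]
grip_width: 0.0154
grip_force: 25.0
```

```bash
python3 plan.py .5288 -.0765 .22 1.385 9; python3 - <<'E'
from h import *
v=cam("side"); e=ctrl.get_obs()["ee_pos"]; K,R,t=v[1:]
q=proj([e[0],e[1],e[2]-.05],K,R,t)[0].astype(int); print(q, proj([[e[0],e[1],e[2]],[e[0],e[1],e[2]-.085]],K,R,t))
cv2.imwrite("pics/l1.png",cv2.resize(v[0][q[1]-50:q[1]+50,q[0]-40:q[0]+40],(480,600),interpolation=cv2.INTER_CUBIC))
E
```

```text
t 14.6 at [0.5407 0.331  0.2179] [ 3.142 -0.     1.385] F [ 0.1 -0.2 -0. ] w 0.0154 25.0
[-44.7, 7.1, -0.2] [0.0, -0.0, -0.0]
[-44.7, 7.1, -0.2] [0.0, -0.0, -0.0]
[-44.7, 7.1, -0.2] [0.0, -0.0, -0.0]
[-44.7, 7.1, -0.2] [0.0, -0.0, -0.0]
[-44.7, 7.1, -0.2] [0.0, -0.0, -0.0]
[-44.7, 7.1, -0.2] [0.0, -0.0, -0.0]
[-44.7, 7.1, -0.2] [0.0, -0.0, -0.0]
[-44.7, 7.1, -0.2] [0.0, -0.0, -0.0]
[-44.7, 7.1, -0.2] [0.0, -0.0, -0.0]
[336 303] [[337.09381001 284.04661239]
 [336.31108812 316.79568512]]
```

View pics/l1.png

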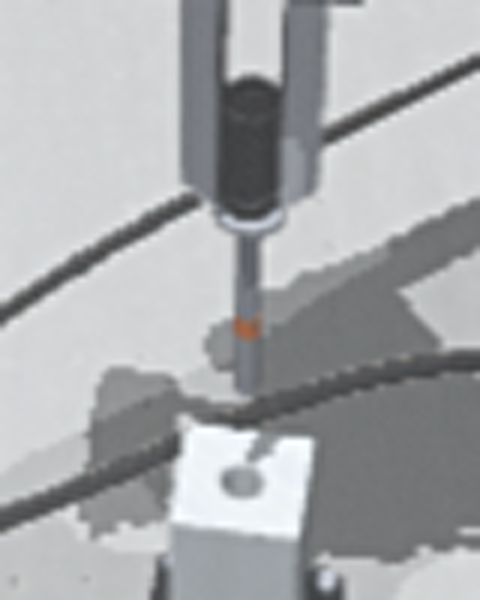

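The probe hangs upright in the grip: handle at crop (250,150), orange band at (248,327), tip at (246,390), clear above the dock. I carry it to the cell.

>>> carry_out([
  [1,[-25,4,0],[0,0,0]],
  [1,[-45,7,0],[0,0,0]],
  [1,[-45,7,0],[0,0,0]],
  [1,[-45,7,0],[0,0,0]],
  [1,[-45,7,0],[0,0,0]],
  [1,[-45,7,0],[0,0,0]],
  [1,[-45,7,0],[0,0,0]],
  [1,[-45,7,0],[0,0,0]],
  [1,[-40,6,0],[0,0,0]],
  [1,[-22,4,0],[0,0,0]],
])

```text
time_s: 15.9
ee_pos: [0.5278, -0.0775, 0.2169]
eef_rot: [-3.14, 0.0, 1.383]
force: [0.6, -0.2, -0.6]
grip_width: 0.0156
grip_force: 25.0
```

```bash
python3 plan.py .5288 -.0765 .187 1.385 2
```

```text
t 15.9 at [ 0.5278 -0.0775  0.2169] [-3.14   0.     1.383] F [ 0.6 -0.2 -0.6] w 0.0156 25.0
[0.6, 0.4, 15.0] [-0.001, 0.0, -0.001]
[0.6, 0.4, 15.0] [-0.001, 0.0, -0.001]
```

>>> carry_out([
  [1,[0.5,0.5,20],[0,0,0]],
  [1,[0,0,20],[0,0,0]],
  [1,[0,0,5],[0,0,0]],
  [1,[0,0,0],[0,0,0]],
  [1,[0,0,0],[0,0,0]],
  [1,[0,0,0],[0,0,0]],
])

```text
time_s: 16.65
ee_pos: [0.5292, -0.0753, 0.1735]
eef_rot: [3.141, 0.0, 1.385]
force: [-0.4, -0.6, 0.4]
grip_width: 0.0155
grip_force: 25.0
```

```bash
python3 plan.py .5288 -.0765 .122 1.385 1; python3 - <<'E'
from h import *
v=cam("side"); e=ctrl.get_obs()["ee_pos"]; K,R,t=v[1:]
print(efit("plate",[.529,-.0765,-.18],.05,v)); x0,y0=proj([.529,-.0765,.1],K,R,t)[0].astype(int)-[30,30]
T=e[2]-.088
print("origin",x0,y0,"tcp/tip pred px x10 local",((proj([[*e[:2],T],[*e[:2],T+.032],[*e[:2],T+.078],[.5288,-.0765,.066]],K,R,t)-[x0,y0]+.5)*10).round(1).tolist())
cv2.imwrite("pics/l2.png",cv2.resize(v[0][y0:y0+60,x0:x0+60],(600,600),interpolation=cv2.INTER_CUBIC))
E
```

```text
t 16.65 at [ 0.5292 -0.0753  0.1735] [3.141 0.    1.385] F [-0.4 -0.6  0.4] w 0.0155 25.0
[-1.3, -0.2, 51.5] [0.001, 0.0, -0.0]
[ 5.289000e-01 -7.600000e-02 -1.886000e-01 -2.148402e+02]
origin 294 169 tcp/tip pred px x10 local [[310.5, 360.5], [310.7, 254.9], [311.0, 97.1], [311.3, 419.9]]
```

View pics/l2.png

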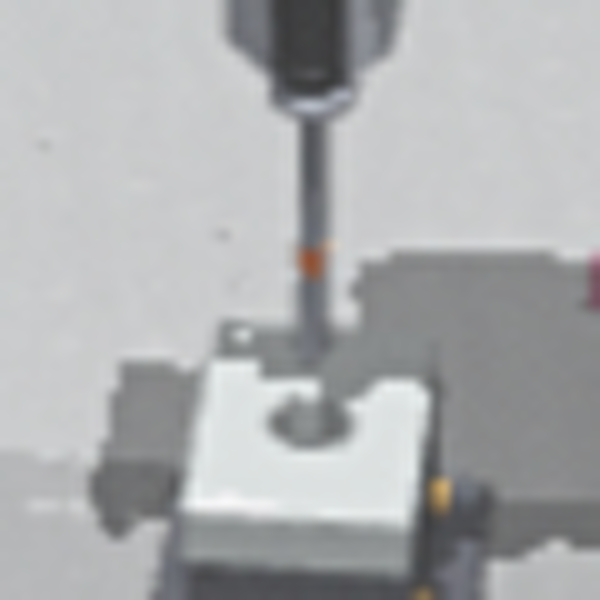

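Stem at column 312, hole centre at column 312, row 421. The tip looks about 1–2 mm towards the camera (+y), so I shift −1.5 mm along tool x and lower it.

>>> carry_out([
  [1,[-1.5,0,0],[0,0,0]],
  [1,[0,0,6],[0,0,0]],
  [1,[0,0,0],[0,0,0]],
  [1,[0,0,0],[0,0,0]],
])

```text
time_s: 17.2
ee_pos: [0.5287, -0.0768, 0.1669]
eef_rot: [-3.141, -0.0, 1.385]
force: [-0.5, 0.1, 0.0]
grip_width: 0.0157
grip_force: 25.0
```

```bash
python3 - <<'E'
from h import *
E=[]
for k in range(3):
    v=cam("side"); E.append(ctrl.get_obs()["ee_pos"])
print(np.round(E,4)); e=np.mean(E,0); K,R,t=v[1:]
lab=cv2.cvtColor(v[0],cv2.COLOR_BGR2LAB).astype(float)
T=e[2]-.088; c=proj([*e[:2],T+.032],K,R,t)[0]; print("band pred",c)
x,y=int(c[0]),int(c[1]); w=np.clip(lab[y-8:y+9,x-8:x+9,2]-140,0,None); g=np.mgrid[y-8:y+9,x-8:x+9]
print("band seen",(w*g[1]).sum()/w.sum(),(w*g[0]).sum()/w.sum())
print("sens px per mm x,y,z",np.round([proj(np.array([*e[:2],T+.032])+d,K,R,t)[0]-c for d in np.eye(3)*.001],3).tolist())
b=proj([.529,-.0765,.066],K,R,t)[0]; x,y=np.round(b).astype(int)
g=cv2.cvtColor(v[0],cv2.COLOR_BGR2GRAY); print(b,(x-6,y-6)); print(g[y-6:y+7,x-8:x+9])
E
python3 plan.py .529 -.077 .122 1.385 1
```

```text
[[ 0.5287 -0.0768  0.167 ]
 [ 0.5288 -0.0768  0.167 ]
 [ 0.5287 -0.0768  0.167 ]]
band pred [324.67724763 195.76476062]
band seen 324.7142857142857 196.54285714285714
sens px per mm x,y,z [[-0.408, 0.02], [0.033, 0.239], [0.001, -0.333]]
[324.5541705  210.48904087] (np.int64(319), np.int64(204))
[[145 144 142 135 136 139 133 114 114 112 127 139 139 138 138 139 139]
 [224 225 208 141 131 135 128 112 111 110 127 139 140 137 136 135 134]
 [227 227 212 151 144 146 145 133 122 121 136 139 136 134 139 147 146]
 [225 225 225 222 225 226 225 221 188 141 138 138 133 139 183 223 226]
 [223 223 226 228 227 208 186 211 197 143 137 138 149 181 223 229 228]
 [223 224 226 222 204 168 140 151 139 119 122 167 217 225 228 225 224]
 [224 224 223 204 149 127 134 139 134 118 112 143 196 221 225 224 224]
 [224 224 220 193 127 114 134 142 140 117 110 126 181 221 225 224 224]
 [223 225 225 212 165 129 132 139 132 115 116 142 199 225 225 223 224]
 [223 224 225 225 217 191 152 140 137 151 175 194 223 225 224 224 224]
 [223 223 224 225 225 224 222 223 223 224 224 223 226 224 224 223 225]
 [223 223 224 224 224 225 226 226 226 226 226 225 224 224 224 224 224]
 [223 223 222 223 223 223 224 224 224 224 223 223 223 223 223 224 225]]
t 17.35 at [ 0.5287 -0.0768  0.167 ] [3.141 0.    1.385] F [-0.5  0.6 -0.2] w 0.0158 25.0
[-0.1, 0.3, 45.0] [0.0, 0.0, -0.0]
```

The stem and hole agree within a millimetre: the band offset is just the stem's near surface. Now lower 45 mm.

>>> carry_out([
  [1,[0,0,8],[0,0,0]],
  [1,[0,0,8],[0,0,0]],
  [1,[0,0,8],[0,0,0]],
  [1,[0,0,8],[0,0,0]],
  [1,[0,0,7],[0,0,0]],
  [1,[0,0,4],[0,0,0]],
  [1,[0,0,2],[0,0,0]],
  [1,[0,0,0],[0,0,0]],
  [1,[0,0,0],[0,0,0]],
  [1,[0,0,0],[0,0,0]],
])

```text
time_s: 18.6
ee_pos: [0.5288, -0.0768, 0.1222]
eef_rot: [3.141, 0.0, 1.385]
force: [0.5, 1.1, -0.6]
grip_width: 0.0158
grip_force: 25.0
```

```bash
python3 - <<'E'
from h import *
v=cam("side"); o=ctrl.get_obs(); print(o["ee_pos"],o["eef_rot"],o["force"]); K,R,t=v[1:]
print(efit("plate",[.529,-.0765,-.18],.05,v))
x0,y0=proj([.529,-.0765,.07],K,R,t)[0].astype(int)-[25,25]; print(x0,y0,(proj([.529,-.0765,.066],K,R,t)[0]-[x0,y0]+.5)*12)
cv2.imwrite("pics/f.png",cv2.resize(v[0][y0:y0+50,x0:x0+50],(600,600),interpolation=cv2.INTER_CUBIC))
E
```

```text
[ 0.52875722 -0.07678135  0.12207346] [3.14138627e+00 8.42193602e-07 1.38482043e+00] [-0.32871837 -0.34303855 -0.53578616]
[ 5.291000e-01 -7.500000e-02 -1.980000e-01 -1.963036e+02]
299 184 [312.65004601 323.8684905 ]
```

View pics/f.png

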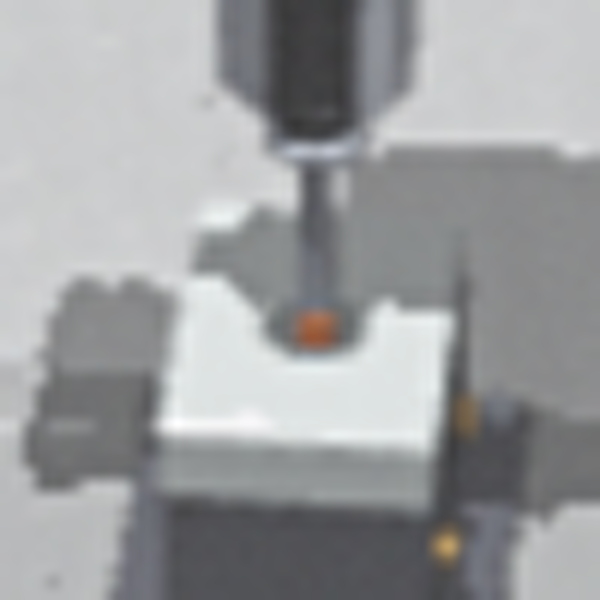

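The orange band (316,328) sits in the hole, level with the plate's upper face and centred in it (hole about 268–362). The plate is square on the cell, so I hand in.

```bash
python3 -c "
from station import ctrl
print(ctrl.hand_in())"
```

```text
the job is handed in; nothing more can be done
None
```

I handed the job in at about 19 s on the robot's clock, but the hand-in gave no verdict: the guide plate lies square on the cell and is released, and the gripper holds the probe still and upright in the hole, band level with the plate's upper face, no contact seen in the last picture.

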